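# Set the loaf guide to its rider, taking up the play

### The arm

A 7-joint arm with a two-finger parallel gripper is mounted at the origin on the work surface. World frame = base frame: x ahead of the robot, y to its left, z up, the work surface at z = 0. Lengths are in m, angles in rad, forces in N, time in s.
With the tool pointing down it reaches from about 0.35 to 0.9 m from the base axis. Payload 8.1 kg.
Tool frame: the origin (TCP) lies on the centre line of the jaws, within the pads' length; the fingertips stand 17 mm ahead of it and the grasp point (between the pads) lies 2 mm behind it (ctrl.tcp_to_tips is the distance from the TCP to the fingertips, in m); z points along the fingers, y is the direction in which the jaws open and shut (so a half turn about z gives the same grasp; the last joint's range is limited). The gripper opens to 85 mm and grips with 20 to 120 N. Pads are 22 mm wide; open, the fingers measure 114 mm over their backs; the gripper's body (76 mm by 85 mm) begins 54 mm behind the grasp point. The pads swing forward as they close: fully open they stand 13 mm farther back than shut.
Start: joints at [-0.103, 0.434, 0.025, 1.573, -0.012, 1.134, -0.075], TCP at [0.625, -0, 0.248] pointing down, gripper open.
Joint ranges: [-2.62, 2.62], [-0.44, 2.09], [-1.27, 1.32], [0.08, 2.57], [-1.32, 4.46], [0.12, 2], [-2.74, 2.74]. Speed limits (rad/s): [2.22, 2.22, 3.01, 3.01, 3.14, 3.14, 3.14].

### API

Orientations are given as a 3x3 rotation matrix whose columns are the frame's x, y, z axes.
In Python, from bench import ctrl gives the robot as it stands.
- The arm moves only by the tool play_rows, never from a script. Its argument "moves" is one flat list of numbers, 4 for each row, row after row: the shift along the world's x, y, z in mm, then the turn about the world's z in rad. A call has 1 to 12 rows; each row shifts and turns the commanded pose from where the row before left it; what a row does not reach is not made up. A row lasts 1/10 s, in which the tool goes at most 50 mm and 8.59 degrees, less where a joint would pass 70% of its speed; a pose out of reach is approached as far as the arm can. A call with a gripper value outside its range is refused whole. "grip" is the gripper command: -1 is shut, 1 is fully open, values between are in proportion, set as the call begins (left out, the last holds). The fingers move at their own pace and stop on an object; "grip_force" is the grip in N (left out, the last holds). Time passes only in rows, so rows that do not move let the fingers close. It gives the time, the measured TCP pose, the force and the opening at its end, in the units of the state.
- ctrl.get_state(): the state, without advancing time (a new reading comes with each control period).
- ctrl.get_image(name): name is "scene" or "side" or "wrist"; returns the picture (400x640x3 uint8, red, green, blue); there is no depth.
- ctrl.camera_params(name): a dict with "camera_matrix" (3x3 intrinsics, pixels), "R" (3x3) and "t" (3): a world point X has camera coordinates R X + t. Camera axes: x right, y down, z forward; pixel columns grow to the right and rows downward; lengths in m; the calibration is good to about 2 mm. A picture is of the moment at which its call begins: read the wrist's pose just before it. camera_params takes no time and is no camera call; for the wrist camera it gives the pose at the moment of the call.
- ctrl.close_job(): hands the job in, once; it reports no verdict.
Trained networks look in the newest picture that a camera, given by its name, has taken for a name from the list of things; names that differ only in an ending like _2 or _b are one class to them, and where a whole thing is asked for, a point or a joint stands for the part that bears it (a point fixed in the world has none). Each returns a list of dicts, best first, with "score" (0 to 1); they miss things now and then, are a little off and sometimes report something else, mostly with a low value. They report only what shows in the picture. A call takes as long as a camera call.
- ctrl.find_in(name, camera): "position" ([column, row] in pixels, amid what is visible of it).
The state is a dict: "time_s": time; "q": joint angles; "qvel": joint speeds; "effort": joint torques, N m; "ee_pos": TCP position; "eef_rot": TCP orientation; "wrist_force": force on the tool from outside, world axes, zero at the start; "torque": the same for the moment, N m; "gripper_width": opening from 0.0 (shut) to 1.0 (fully open).
Only numpy, scipy, OpenCV 4.12 (cv2) and the standard library are available. Lean on these libraries where they do the work, as an engineer would, in place of code of your own. Each camera call takes 0.05 s, during which the arm holds its last target. There are 200 camera calls.

### The job

Set the loaf guide to the rider on its dial: turn the handwheel anticlockwise (seen from above) until its pointer is about 30 degrees past the square rider, then come back clockwise until the pointer stands at the rider, so that the play in the drive is taken up in the clockwise direction. Let go of the wheel there, and do not shift the rider.

Things in the scene. Friction and masses are not known exactly. Their poses are not given: they have to be found in the camera images.
- wheel_grip (a point): Handwheel, flat steel rim 124 mm across (top 114 mm above the table), upright axis, over a round dial on a white housing. A black grip bar crosses its hub: 86 long, 18 wide, from 110 up to 158 mm above the table. Point: on the axis in the bar, 138 mm up; x along the bar to the pointer, z up. Needs 0.3 N m, stays where left. The plain loose wheel and small black knobs are not it.
- pointer_tip (a point): The wheel's pointer: a black finger 8 to 12 mm wide that continues one end of the grip bar out over the rim and down to the dial (the bar's other end has none). Point: near its tip, 74 mm from the wheel's axis, 104 mm above the table; it turns with the wheel.
- rider_mark (a point): The rider: a square-ended dark steel block 24 x 10 x 8 mm on the dial's edge (the two round pins are not it). Point: on its top, 74 mm from the wheel's axis, 96 mm above the table; x points away from the axis. The pointer passes 6 mm above it, clear. At the start the pointer is 0.30 to 0.87 rad clockwise of it.
- handwheel (a joint): Play between handwheel and drive, rad: -0.17 = taken up clockwise, +0.17 = taken up anticlockwise (seen from above). Turning the wheel anticlockwise raises it to +0.17, then the drive follows; turning back clockwise, 0.34 rad of wheel pass before the drive follows at -0.17.

How it is judged:
By the outcome, as a careful person would: the job done as asked, in the order asked, and still so for the second after the job is handed in, with the robot touching nothing.
It also fails if it takes over 29 s, if anything falls off the work surface, if the arm or the gripper's body presses on something with over 40 N, if the wrist force passes 120 N, or if a joint passes its speed limit or range.

## Working session

There is one attempt and no reset: what is moved stays moved. The work goes in short steps, Python scripts to look and compute and a tool call to move; the robot and the scene stay as the last step left them, time stands still between calls to the robot, and variables do not carry over. Pictures are saved under pics/ and viewed, about 8 in all and at most 12, crops included, and the job is handed in when it is done.

Besides the shell and the picture viewer there is one more tool, called after "Emit:" by a JSON object that holds its "op" and its "data", one argument or row to a line. play_rows: Moves the arm, as the interface text tells. Its arguments: {"type":"object","properties":{"moves":{"type":"array"},"grip":{"type":"number"},"grip_force":{"type":"number"}},"required":["moves"]}

```bash
ls; mkdir -p pics
cat > h.py <<'E'
import numpy as np, cv2
from bench import ctrl
def save(cam,fn):
    im=ctrl.get_image(cam); cv2.imwrite('pics/'+fn,im[:,:,::-1]); return im
def ray(cam,px,z,P=None):
    P=P or ctrl.camera_params(cam); K,R,t=[np.array(P[k]) for k in('camera_matrix','R','t')]
    d=R.T@np.linalg.solve(K,[px[0],px[1],1.]); c=-R.T@t
    return c+d*(z-c[2])/d[2]
def proj(P,X):
    K,R,t=[np.array(P[k]) for k in('camera_matrix','R','t')]
    v=K@(R@np.array(X)+t); return v[:2]/v[2]
Z={'wheel_grip':.138,'pointer_tip':.104,'rider_mark':.096,'handwheel':.114}
E
python3 - <<'E'
from h import *
ims=[]
for c in('scene','side','wrist'):
    P=ctrl.camera_params(c); ims.append(save(c,c+'0.png'))
    for n in Z:
        for r in ctrl.find_in(n,c)[:2]: print(c,n,round(r['score'],2),np.round(r['position'],0),np.round(ray(c,r['position'],Z[n],P),3))
cv2.imwrite('pics/all0.png',cv2.resize(np.vstack([np.hstack(ims[:2]),np.hstack([ims[2],ims[2]*0])]),(800,500),interpolation=cv2.INTER_AREA)[:,:,::-1])
print(ctrl.get_state()['time_s'])
E
```

```text
pics
scene wheel_grip 0.58 [316. 155.] [0.547 0.082 0.138]
scene pointer_tip 0.93 [316. 155.] [0.521 0.101 0.104]
scene handwheel 0.67 [320. 152.] [0.527 0.104 0.114]
side wheel_grip 0.78 [267. 169.] [0.514 0.089 0.138]
side pointer_tip 0.86 [267. 169.] [0.524 0.147 0.104]
wrist pointer_tip 0.7 [199.  51.] [0.519 0.127 0.104]
wrist handwheel 0.73 [198.  51.] [0.523 0.124 0.114]
0.75
```

View pics/all0.png

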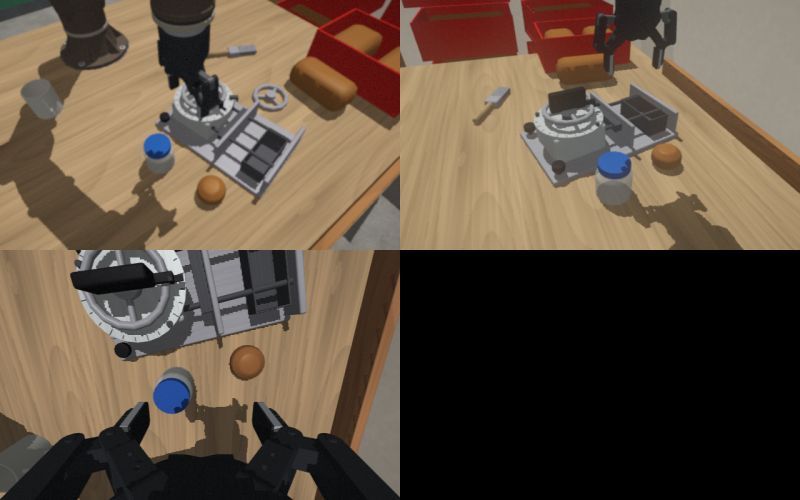

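The wrist view (bottom left) shows the wheel, with its bar and pointer pointing right, cut off at the top near (255,70) in full-size pixels. The loose wheel is elsewhere. I'll move so that the wrist camera sees the whole dial.

Run:
```python
from h import *
P=ctrl.camera_params('wrist'); R,t=np.array(P['R']),np.array(P['t'])
print('cam',-R.T@t,'axes',R.round(2).tolist(), 'ctr',ray('wrist',(320,200),.1),ctrl.get_state()['eef_rot'])
print(ray('wrist',(165*1.6/1,60),.11), [ray('wrist',p,.104).round(3) for p in((285,45),(208,48))])
```

```text
cam [0.62625555 0.07260031 0.37327849] axes [[1.0, -0.0, -0.0], [-0.0, -0.96, 0.28], [-0.0, -0.28, -0.96]] ctr [ 0.62488242 -0.01106693  0.1       ] [[ 5.95429458e-05  9.99999996e-01  6.59175489e-05]
 [ 9.99999998e-01 -5.95421725e-05 -1.17329978e-05]
 [-1.17290729e-05  6.59182474e-05 -9.99999998e-01]]
[0.57696581 0.11798374 0.11      ] [array([0.595, 0.131, 0.104]), array([0.528, 0.129, 0.104])]
```

View pics/wrist0.png

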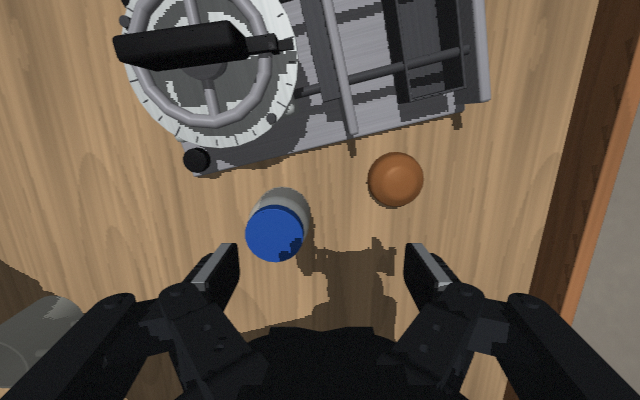

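The pointer is at about (290,45), roughly along world +x. The rider isn't visible yet. I'll turn the tool −90° and move over the wheel.

Emit:
{"op": "play_rows", "data": {
  "moves": [-10, 12, 0, -0.142, -10, 12, 0, -0.142, -10, 12, 0, -0.142, -10, 12, 0, -0.142, -10, 12, 0, -0.142, -10, 12, 0, -0.142, -10, 12, 0, -0.142, -10, 12, 0, -0.142, -10, 12, 0, -0.142, -10, 12, 0, -0.142, -5, 10, 0, -0.142, 0, 0, 0, 0]
}}

```text
time_s: 1.95
ee_pos: [0.5193, 0.1318, 0.2484]
eef_rot: [[1.0, 0.009, -0.0], [0.009, -1.0, 0.001], [-0.0, -0.001, -1.0]]
wrist_force: [-0.1, 0.5, 0.2]
gripper_width: 0.997
```

Run:
```python
from h import *
s=ctrl.get_state(); print(s['time_s'],s['ee_pos'],s['q'])
c='wrist'; P=ctrl.camera_params(c); save(c,'w1.png')
for n in Z:
    for r in ctrl.find_in(n,c)[:2]: print(n,round(r['score'],2),np.round(r['position'],0),np.round(ray(c,r['position'],Z[n],P),4))
import json; json.dump({k:np.array(P[k]).tolist() for k in('camera_matrix','R','t')},open('P1.json','w'))
```

```text
1.95 [0.51928836 0.13176022 0.24838503] [-0.57823939  0.2902235   0.2957477   1.80923291 -0.09683687  1.05612253
 -1.80816151]
wheel_grip 0.94 [332. 184.] [0.5341 0.1242 0.138 ]
pointer_tip 0.61 [332. 185.] [0.525  0.1219 0.104 ]
rider_mark 0.85 [268. 136.] [0.5718 0.1859 0.096 ]
handwheel 0.56 [331. 186.] [0.5265 0.1237 0.114 ]
```

View pics/w1.png

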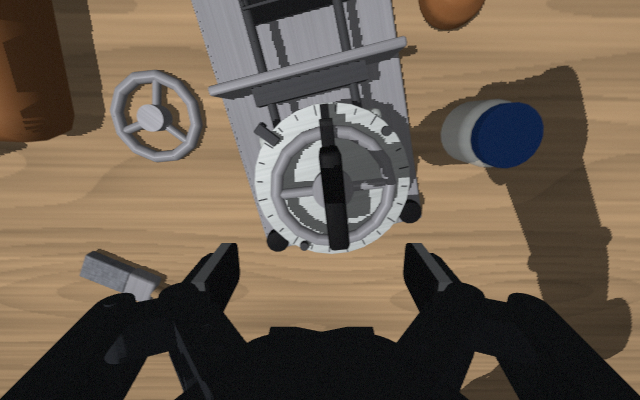

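The rider is at (268,134), the pointer tip at about (324,106), and the wheel hub at about (333,186). I'll fit the axis and angles and check them with an overlay.

```bash
cat >> h.py <<'E'
def overlay(im,P,A,th,ph,fn,c0=(230,70,430,270)):
    s=4; x0,y0,x1,y1=c0
    g=cv2.resize(im[y0:y1,x0:x1,::-1],None,fx=3,fy=3,interpolation=cv2.INTER_CUBIC)
    def pl(pts,col,cl=True):
        q=np.array([(proj(P,p)-[x0,y0]+.5)*3 for p in pts]).astype(np.int32)
        cv2.polylines(g,[q],cl,col,1,cv2.LINE_AA)
    e=lambda a:np.array([np.cos(a),np.sin(a),0])
    C=np.array([*A,0])
    pl([C+.062*e(a)+[0,0,.112] for a in np.linspace(0,6.28,80)],(0,255,0))
    def box(a,r0,r1,w,z,col):
        n=e(a+np.pi/2); pl([C+r*e(a)+k*w/2*n+[0,0,z] for r,k in((r0,-1),(r0,1),(r1,1),(r1,-1))],col)
    box(th,-.043,.043,.018,.158,(0,0,255)); box(th,.060,.078,.010,.104,(0,255,255))
    box(ph,.062,.086,.010,.096,(255,0,255))
    cv2.imwrite('pics/'+fn,g)
E
python3 - <<'E'
from h import *
import json
P=json.load(open('P1.json')); im=cv2.imread('pics/w1.png')[:,:,::-1]
A=ray('wrist',(333,185.5),.112,P)[:2]
r=ray('wrist',(268,134),.096,P)[:2]-A; t=ray('wrist',(324.5,110),.104,P)[:2]-A
th=np.arctan2(t[1],t[0]);ph=np.arctan2(r[1],r[0])
print(A,th,ph,np.hypot(*r),np.hypot(*t))
overlay(im,P,A,th,ph,'o1.png')
E
```

```text
[0.52633308 0.12176051] 0.1278210648668341 0.9336899932281899 0.07904131084167411 0.07023095488303427
```

View pics/o1.png

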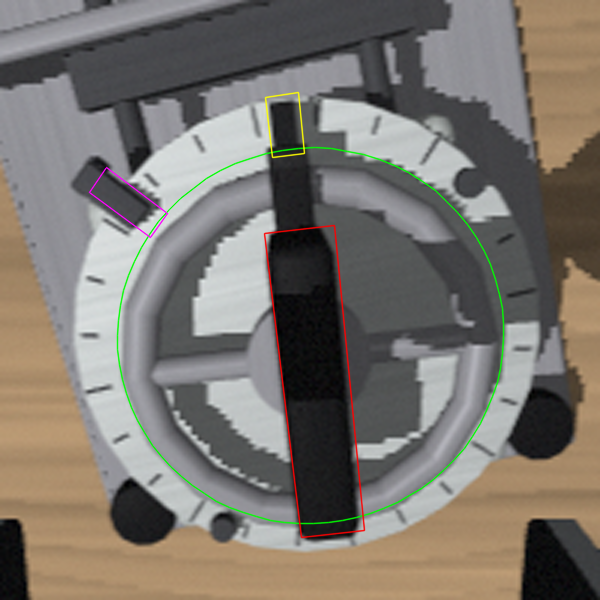

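Emit:
{"op": "play_rows", "data": {
  "moves": [7, -10, -8, 0.116, 0, 0, -25, 0, 0, 0, -25, 0, 0, 0, -25, 0, 0, 0, -25, 0, 0, 0, 0, 0],
  "grip": 1
}}

```text
time_s: 2.8
ee_pos: [0.5253, 0.1187, 0.1376]
eef_rot: [[0.992, 0.125, -0.005], [0.125, -0.992, -0.002], [-0.005, 0.001, -1.0]]
wrist_force: [-1.1, -0.9, 1.3]
gripper_width: 0.997
```

Emit:
{"op": "play_rows", "data": {
  "moves": [0, 0, 0, 0, 0, 0, 0, 0, 0, 0, 0, 0, 0, 0, 0, 0, 0, 0, 0, 0, 0, 0, 0, 0, 0, 0, 0, 0],
  "grip": -1,
  "grip_force": 60
}}

```text
time_s: 3.5
ee_pos: [0.5273, 0.1217, 0.1414]
eef_rot: [[0.992, 0.126, 0.001], [0.126, -0.992, 0.002], [0.002, -0.002, -1.0]]
wrist_force: [-3.1, 3.7, 6.5]
gripper_width: 0.201
```

Run:
```python
from h import *
s=ctrl.get_state(); print(s['time_s'],s['ee_pos'],s['eef_rot'][:2],s['gripper_width'])
P=ctrl.camera_params('wrist'); im=save('wrist','w2.png')
for n in ('rider_mark','pointer_tip'):
    for r in ctrl.find_in(n,'wrist')[:2]: print(n,round(r['score'],2),np.round(r['position'],0),np.round(ray('wrist',r['position'],Z[n],P),4))
import json; json.dump({k:np.array(P[k]).tolist() for k in('camera_matrix','R','t')},open('P2.json','w'))
```

```text
3.5 [0.52732291 0.1216752  0.1413899 ] [[ 0.99204219  0.12589902  0.00131817]
 [ 0.12589614 -0.99204125  0.00208012]] 0.2008977672256484
rider_mark 0.56 [226. 148.] [0.5727 0.1866 0.096 ]
rider_mark 0.52 [322. 226.] [0.5302 0.123  0.096 ]
pointer_tip 0.95 [322. 225.] [0.5339 0.1229 0.104 ]
```

View pics/w2.png

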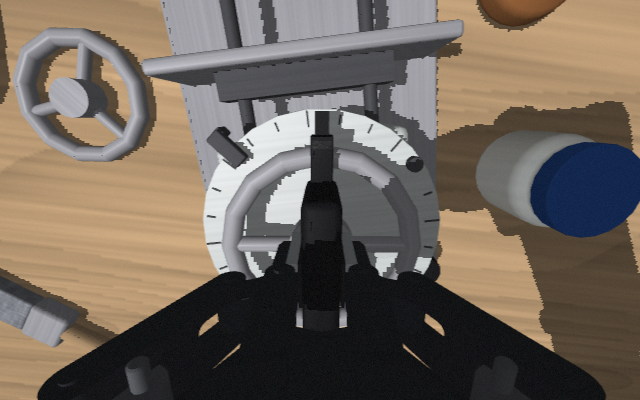

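The bar is gripped and aligned. The rider is at (226,147) and the pointer tip at (321,118), about 0.81 rad apart. I'll turn anticlockwise by 1.33 rad.

Emit:
{"op": "play_rows", "data": {
  "moves": [0, 0, 0, 0.06, 0, 0, 0, 0.1, 0, 0, 0, 0.1, 0, 0, 0, 0.1, 0, 0, 0, 0.1, 0, 0, 0, 0.1, 0, 0, 0, 0.1, 0, 0, 0, 0.1, 0, 0, 0, 0.1, 0, 0, 0, 0.1, 0, 0, 0, 0.1, 0, 0, 0, 0.1]
}}

```text
time_s: 4.85
ee_pos: [0.5233, 0.1265, 0.1413]
eef_rot: [[0.273, 0.962, -0.005], [0.962, -0.273, 0.006], [0.005, -0.006, -1.0]]
wrist_force: [-20.0, 18.5, 16.7]
gripper_width: 0.202
```

Emit:
{"op": "play_rows", "data": {
  "moves": [0, 0, 0, 0.1, 0, 0, 0, 0.07, 0, 0, 0, 0, 0, 0, 0, 0]
}}

```text
time_s: 5.25
ee_pos: [0.5223, 0.1267, 0.1413]
eef_rot: [[0.109, 0.994, -0.006], [0.994, -0.109, 0.006], [0.005, -0.007, -1.0]]
wrist_force: [-22.9, 18.2, 18.3]
gripper_width: 0.201
```

Run:
```python
from h import *
s=ctrl.get_state(); R=s['eef_rot']; print(s['time_s'],s['ee_pos'],np.arctan2(R[1][0],R[0][0]),s['gripper_width'],s['wrist_force'],s['torque'])
P=ctrl.camera_params('wrist'); im=save('wrist','w3.png')
for n in ('rider_mark','pointer_tip'):
    for r in ctrl.find_in(n,'wrist')[:2]: print(n,round(r['score'],2),np.round(r['position'],0),np.round(ray('wrist',r['position'],Z[n],P),4))
```

```text
5.25 [0.52234499 0.12672775 0.14128582] 1.461495545282255 0.20056507028262036 [-22.87857582  18.23588227  18.34313667] [ 3.51149492  3.8625212  -0.07072474]
rider_mark 0.72 [394. 126.] [0.5731 0.1883 0.096 ]
```

View pics/w3.png

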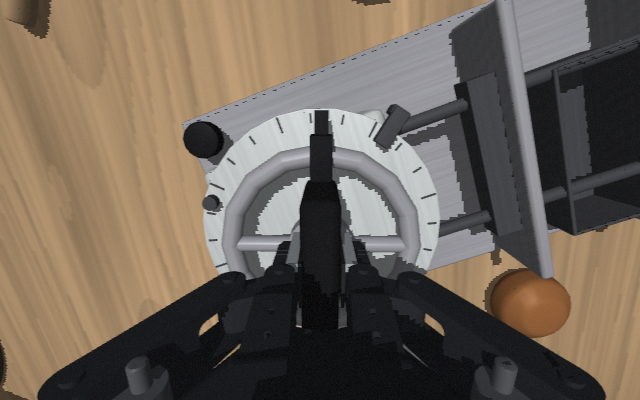

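The pointer tip is at (321,120) and the rider at (394,126), so the pointer is about 0.56 rad (32°) past the rider. The wrist carries about 30 N sideways because I gripped off the axis, so I'll ease that while coming back clockwise, stopping short of the rider.

Emit:
{"op": "play_rows", "data": {
  "moves": [-1, 1, 0, -0.04, -1, 1, 0, -0.08, 0, 1, 0, -0.08, 0, 0, 0, -0.08, 0, 0, 0, -0.08, 0, 0, 0, -0.08, 0, 0, 0, -0.05, 0, 0, 0, 0, 0, 0, 0, 0]
}}

```text
time_s: 6.3
ee_pos: [0.5248, 0.1259, 0.1414]
eef_rot: [[0.568, 0.823, 0.001], [0.823, -0.568, 0.003], [0.003, -0.001, -1.0]]
wrist_force: [-4.1, 8.1, 5.9]
gripper_width: 0.205
```

```bash
cat > look.py <<'E'
from h import *
import sys
s=ctrl.get_state(); R=s['eef_rot']; print(s['time_s'],s['ee_pos'],np.arctan2(R[1][0],R[0][0]),s['gripper_width'],s['wrist_force'])
P=ctrl.camera_params('wrist'); im=save('wrist','full_'+sys.argv[1])
for n in ('rider_mark','pointer_tip'):
    for r in ctrl.find_in(n,'wrist')[:2]: print(n,round(r['score'],2),np.round(r['position'],1),np.round(ray('wrist',r['position'],Z[n],P),4))
cv2.imwrite('pics/'+sys.argv[1],cv2.resize(im[80:230,220:420,::-1],None,fx=4,fy=4,interpolation=cv2.INTER_CUBIC))
E
python3 look.py w4.png
```

```text
6.3 [0.52477332 0.12588268 0.1413719 ] 0.9670896846321785 0.20460343900439004 [-4.08275587  8.07634754  5.94616948]
rider_mark 0.9 [329.3 100.6] [0.5748 0.1899 0.096 ]
pointer_tip 0.96 [322.4 223.1] [0.5303 0.1322 0.104 ]
```

View pics/w4.png

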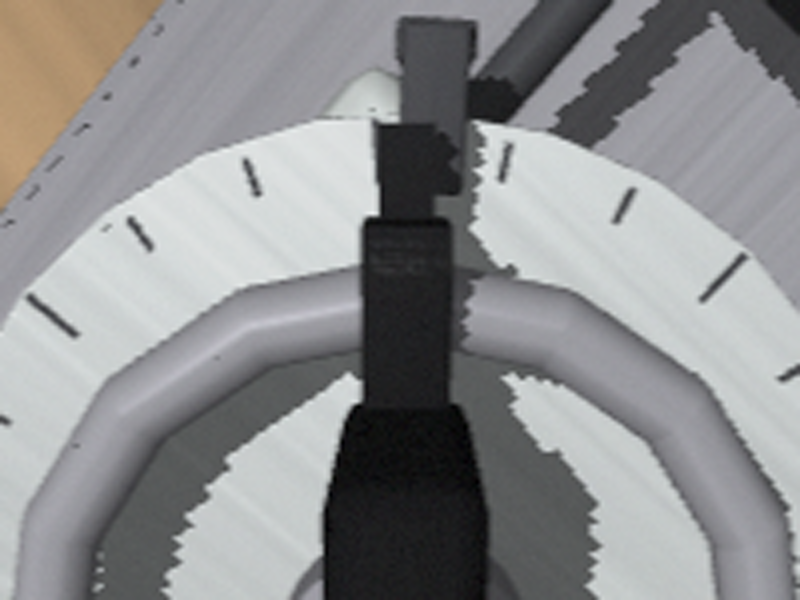

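The pointer tip is centred at crop column ~406 and the rider at ~437. The pointer is still about 7.5 px (0.057 rad) anticlockwise of it. I'll finish clockwise.

Emit:
{"op": "play_rows", "data": {
  "moves": [0, 0, 0, -0.03, 0, 0, 0, -0.027, 0, 0, 0, 0, 0, 0, 0, 0]
}}

```text
time_s: 6.85
ee_pos: [0.525, 0.1257, 0.1414]
eef_rot: [[0.614, 0.789, 0.001], [0.789, -0.614, 0.003], [0.003, -0.001, -1.0]]
wrist_force: [-3.3, 6.8, 5.8]
gripper_width: 0.199
```

```bash
python3 look.py w5.png
```

```text
6.85 [0.52501661 0.12569875 0.14135788] 0.9099136382582198 0.1991764261666678 [-3.26463251  6.83752897  5.80874532]
rider_mark 0.59 [321.1  95.6] [0.5765 0.1919 0.096 ]
pointer_tip 0.7 [321.1 223.1] [0.5302 0.1323 0.104 ]
```

View pics/w5.png

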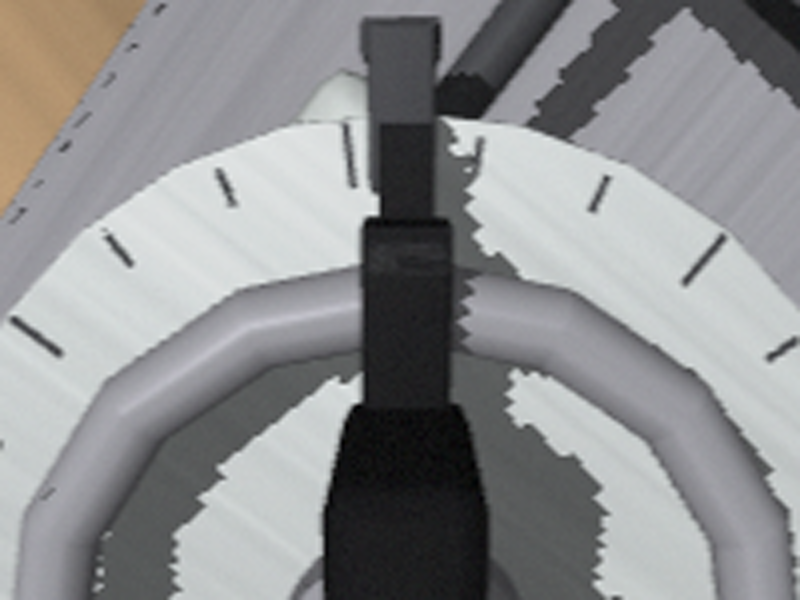

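The pointer tip (crop columns 378–435) sits over the rider (~368–437), within about 0.01 rad. I'll release and rise.

Emit:
{"op": "play_rows", "data": {
  "moves": [0, 0, 0, 0, 0, 0, 0, 0, 0, 0, 0, 0, 0, 0, 0, 0, 0, 0, 0, 0, 0, 0, 0, 0],
  "grip": 1
}}

```text
time_s: 7.6
ee_pos: [0.525, 0.1228, 0.1403]
eef_rot: [[0.616, 0.788, -0.0], [0.788, -0.616, -0.0], [-0.0, 0.0, -1.0]]
wrist_force: [0.2, -0.5, 0.6]
gripper_width: 1.003
```

Emit:
{"op": "play_rows", "data": {
  "moves": [0, 0, 10, 0, 0, 0, 20, 0, 0, 0, 25, 0, 0, 0, 25, 0, 0, 0, 20, 0, 0, 0, 0, 0, 0, 0, 0, 0]
}}

```text
time_s: 8.3
ee_pos: [0.5251, 0.123, 0.2409]
eef_rot: [[0.616, 0.788, 0.001], [0.788, -0.616, 0.0], [0.001, 0.001, -1.0]]
wrist_force: [0.6, 0.9, -0.0]
gripper_width: 1.0
```

```bash
python3 look.py w6.png
```

```text
8.3 [0.52510127 0.12297693 0.24087271] 0.9076843963986578 0.9998816520718481 [ 0.60950556  0.8538364  -0.0291257 ]
rider_mark 0.77 [319.6 101.5] [0.5764 0.1907 0.096 ]
pointer_tip 0.28 [318.8  99.2] [0.5769 0.1924 0.104 ]
```

View pics/w6.png

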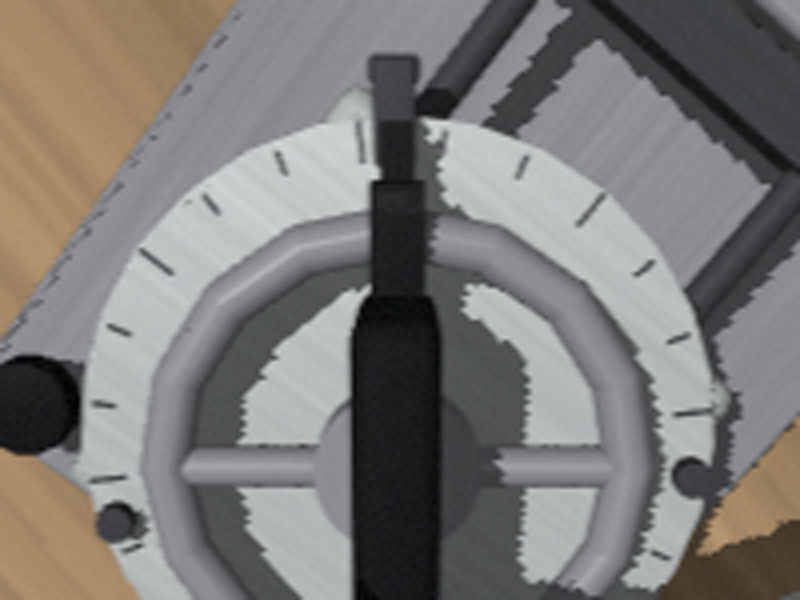

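The wheel has been released and the gripper is clear. The pointer (crop column ~397) still stands over the rider (~393), about 0.01 rad apart. I'll hand in the job.

```bash
python3 -c "
from bench import ctrl
print(ctrl.close_job())"
```

```text
the job is handed in; nothing more can be done
None
```

The loaf guide is set to the rider. I turned the handwheel anticlockwise until the pointer was about 32° past the rider, then came back clockwise only, about 0.55 rad. That is more than the 0.34 rad of play, so the drive should be taken up clockwise. I stopped with the pointer over the rider, let go and raised the gripper clear. The job was handed in at about 8.5 s.

- **Final alignment:** the last wrist picture shows the pointer over the rider, about 0.01 rad clockwise of its centre, which is about as finely as the picture can be read. In no picture did I see the rider shifted.
- **Play:** I had no direct reading of it. That it is taken up clockwise rests only on how far the wheel came back.
- **Contact:** the gripper is open, with its fingertips about 65 mm above the bar, and the wrist force is about 1 N.
- **Disagreement:** my first estimate of the wheel's axis was about 5 mm off along the bar. This put up to about 35 N on the wrist during the anticlockwise turn, carried through the finger pads. I eased it off on the way back.
- **Calibration:** the rider's computed distance from the axis came out at 79 mm or more instead of 74 mm. For the final position I therefore compared the pointer and rider directly in the picture.

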